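# Unpile the signal modules into their nests

### The job

The four metal signal modules have been left in a pile on the optical breadboard. Take the pile apart and set each module upright, flat and square in the nest of its own outline: the long box in the large oblong tray, the square box in the square tray, the round puck in the round tray and the small block in the small oblong tray. Set them down without dropping them, and leave the lens stand where it is.

Things in the scene. Friction and masses are not known exactly. Their poses are not given: they have to be found in the camera images.
- amplifier_center (a point): Amplifier module: the long, flat, plain aluminium box at the bottom of the pile, 100 mm (x) by 60 mm (y) by 30 mm high (z), 0.3 kg, with a brass connector stub 8 mm long, 9 mm thick, in the middle of each short end face (19 mm up). Grasp it across its 60 mm width. The point is the centre of the box, 15 mm above its underside; x runs along its length, z up. It stands on the breadboard; the other modules lie on it.
- filter_center (a point): Filter module: the square aluminium box, 58 mm (x) by 58 mm (y) by 26 mm high, 0.2 kg, second from below, lying on the amplifier and turned a little against it. Two opposite faces (+x and -x) carry a brass connector stub, 8 mm long, 9 mm thick, 16 mm up; grasp it across the two plain faces, along y. The point is its centre, 13 mm above its underside; z up.
- isolator_center (a point): Isolator: the round plain steel puck, 44 mm in diameter, 24 mm high, 0.16 kg, third from below, lying on the filter. The point is its centre, 12 mm above its underside; z up along its axis.
- attenuator_center (a point): Attenuator: the small oblong aluminium block on top of the pile, 36 mm (x) by 18 mm (y) by 24 mm high, 0.06 kg, with dark slots across its top. The point is its centre, 12 mm above its underside; x along its length, z up.
- nest_amplifier: Nest of the amplifier: the large oblong tray, inside 118 mm (x) by 78 mm (y). Fixed on the black breadboard (its top is 12 mm above the bench, z = 0.012). Grey floor 3 mm thick, white lip all round 4 mm thick whose top is 7 mm above the breadboard. Origin at the centre of its underside; z up; x along its length. Connector stubs pass above the lip. Half turns of the module make no difference.
- nest_filter: Nest of the filter: the square tray, inside 74 mm by 74 mm. Fixed on the black breadboard (its top is 12 mm above the bench, z = 0.012). Grey floor 3 mm thick, white lip all round 4 mm thick whose top is 7 mm above the breadboard. Origin at the centre of its underside; z up; x and y along its sides. Connector stubs pass above the lip. Quarter turns of the module make no difference.
- nest_isolator: Nest of the isolator: the round tray, inside 62 mm in diameter. Fixed on the black breadboard (its top is 12 mm above the bench, z = 0.012). Grey floor 3 mm thick, white lip all round 4 mm thick whose top is 7 mm above the breadboard. Origin at the centre of its underside; z up; its yaw does not matter.
- nest_attenuator: Nest of the attenuator: the small oblong tray, inside 52 mm (x) by 34 mm (y). Fixed on the black breadboard (its top is 12 mm above the bench, z = 0.012). Grey floor 3 mm thick, white lip all round 4 mm thick whose top is 7 mm above the breadboard. Origin at the centre of its underside; z up; x along its length. Half turns make no difference.
- lens_stand_center (a point): Lens stand: a bystander to be left alone, loose on the breadboard: a round aluminium foot 40 mm across, thin aluminium post, and on it a round black lens cell of 33 mm, 69 mm high in all, 0.25 kg. The point lies on its axis 34 mm above its underside; z up.
Not all that is in view belongs to the job. What is shaped like the part that bears filter_center but purple is not meant.

How it is judged:
By the outcome, as a careful person would: the job done as asked, in the order asked, and still so for the second after the job is handed in, with the robot touching nothing.
It also fails if it takes over 128 s, if anything falls off the work surface, if the arm or the gripper's body presses on something with over 40 N, if the wrist force passes 120 N, or if a joint passes its speed limit or range.

### The arm

A 7-joint arm with a two-finger parallel gripper is mounted at the origin on the work surface. World frame = base frame: x ahead of the robot, y to its left, z up, the work surface at z = 0. Lengths are in m, angles in rad, forces in N, time in s.
With the tool pointing down it reaches from about 0.4 to 0.875 m from the base axis. Payload 6.5 kg.
Tool frame: the origin (TCP) lies at the very end of the fingers, on their centre line; the grasp point (between the pads) lies 19 mm behind it; z points along the fingers, y is the line along which they close (so a half turn about z gives the same grasp; the last joint's range is limited). The gripper opens to 85 mm and grips with 20 to 120 N. Pads are 22 mm wide; open, the fingers measure 114 mm over their backs; the gripper's body (76 mm by 85 mm) begins 54 mm behind the grasp point. The pads swing forward as they close: fully open they stand 13 mm farther back than shut.
Start: joints at [-1.386, 0.536, -0.004, 1.538, 0.003, 1.067, -0.071], TCP at [0.161, 0.63, 0.231] pointing down, gripper open.
Joint ranges: [-2.7, 2.7], [-0.37, 2.16], [-1.27, 1.26], [0.24, 2.4], [-1.31, 4.45], [0.19, 1.91], [-2.76, 2.76]. Speed limits (rad/s): [2.39, 2.39, 3.14, 3.14, 3.14, 3.14, 3.14].

### API

Orientations are given as a unit quaternion [w, x, y, z].
In Python, from station import bot gives the robot as it stands.
- The arm moves only by the shell command python3 -m creep 'ROWS' [FORCE]. ROWS is JSON, a list of rows, each a list of 7 numbers: the shift along the world's x, y, z in cm, then the turn, a rotation vector about the world's x, y, z in degrees, then the opening, from -1 (shut) to 1 (fully open). A call has 1 to 5 rows; each row is the pose to reach, as a shift and turn from the pose commanded when the call began; what a row does not reach only later rows make up. A row lasts 1/10 s, in which the tool goes at most 50 mm and 8.59 degrees, less where a joint would pass 70% of its speed; a pose out of reach is approached as far as the arm can. A call with a gripper value outside its range is refused whole. The fingers move at their own pace and stop on an object; FORCE is the grip in N (left out, the last holds). Time passes only in rows, so rows that repeat a pose let the fingers close. It gives the time, the measured TCP pose, the force, the opening and the grip force at its end, in the units of the state.
- bot.get_obs(): the state, without advancing time (a new reading comes with each control period).
- bot.read_camera(name): name is "scene" or "top" or "wrist"; returns the picture (480x640x3 uint8, blue, green, red); there is no depth.
- bot.get_calibration(name): a dict with "fx", "fy", "cx", "cy" (pixels), "k1" (the pictures are not rectified: a ray, as slopes to the right and down, at radius r is drawn at 1 + k1 r^2 times it, then the intrinsics apply), "R" (3x3) and "t" (3): a world point X has camera coordinates R X + t. Camera axes: x right, y down, z forward; pixel columns grow to the right and rows downward; lengths in m; the calibration is good to about 2 mm. A picture is of the moment at which its call begins: read the wrist's pose just before it. get_calibration takes no time and is no camera call; for the wrist camera it gives the pose at the moment of the call.
- bot.sign_off(): hands the job in; it is judged then, once.
The state is a dict: "time_s": time; "joint_pos": joint angles; "dq": joint speeds; "joint_torque": joint torques, N m; "ee_pos": TCP position; "eef_rot": TCP orientation; "ft_force": force on the tool from outside, world axes, zero at the start; "torque": the same for the moment, N m; "finger_gap": opening from 0.0 (shut) to 1.0 (fully open); "gripper_force": force on a finger pad.
Only numpy, scipy, OpenCV 4.12 (cv2) and the standard library are available. Lean on these libraries where they do the work, as an engineer would, in place of code of your own. Each camera call takes 0.05 s, during which the arm holds its last target. There are 200 camera calls.

## Working session

There is one attempt and no reset: what is moved stays moved. The work goes in short steps, Python scripts to look and compute and a shell command to move; the robot and the scene stay as the last step left them, time stands still between calls to the robot, and variables do not carry over. Pictures are saved under pics/ and viewed, at most 14 in all, crops included, and the job is handed in when it is done.

```bash
ls; mkdir -p pics
python3 - <<'E'
from station import bot
import cv2,numpy as np
for n in ("scene","top"):
    im=bot.read_camera(n); cv2.imwrite(f"pics/{n}0.png",im)
    c=bot.get_calibration(n); print(n,{k:np.round(v,4).tolist() for k,v in c.items()})
o=bot.get_obs(); print(o)
E
```

```text
pics
scene {'fx': 448.855, 'fy': 448.855, 'cx': 321.1751, 'cy': 244.703, 'k1': 0.0263, 'R': [[-0.7975, 0.603, -0.0195], [0.3738, 0.4686, -0.8004], [-0.4735, -0.6456, -0.5992]], 't': [0.5137, -0.0822, 1.1428]}
top {'fx': 516.9334, 'fy': 516.9334, 'cx': 312.3167, 'cy': 250.5312, 'k1': -0.1268, 'R': [[0.1115, -0.9937, -0.0053], [-0.9741, -0.1083, -0.1985], [0.1967, 0.0273, -0.9801]], 't': [-0.1864, 0.5207, 1.0519]}
{'time_s': 0.1, 'joint_pos': array([-1.38621883,  0.53708522, -0.00444024,  1.53878406,  0.00261067,
        1.06734332, -0.07119786]), 'dq': array([ 0.00013823, -0.00146572,  0.00045362, -0.00158628, -0.00012389,
        0.0013981 ,  0.00049972]), 'joint_torque': array([ 1.31828368e-03, -5.84564602e+01,  1.05120879e+00, -2.59777290e+01,
        1.26057782e-02,  4.50826425e-03, -3.12748875e-05]), 'ee_pos': array([0.16117313, 0.62909263, 0.23050027]), 'eef_rot': array([-3.72229323e-05,  1.25020500e-01,  9.92153830e-01, -8.06259075e-04]), 'ft_force': array([-0.4840093 , -0.3291017 , -0.37395023]), 'torque': array([-0.00063241, -0.03505794, -0.01697529]), 'gripper_force': 0.0, 'finger_gap': 1.0009589927482658}
```

View pics/scene0.png

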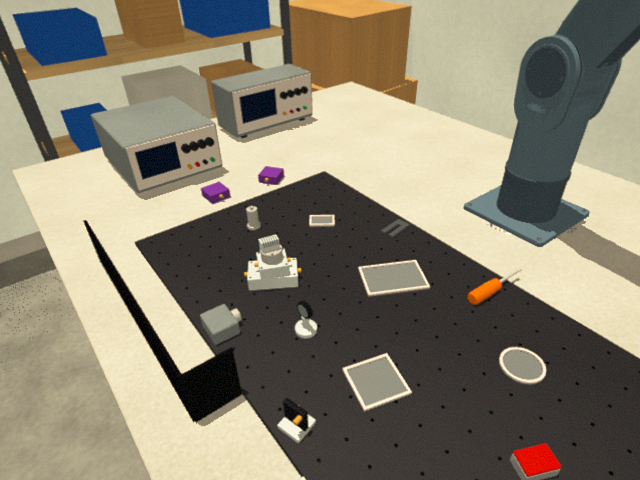

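View pics/top0.png

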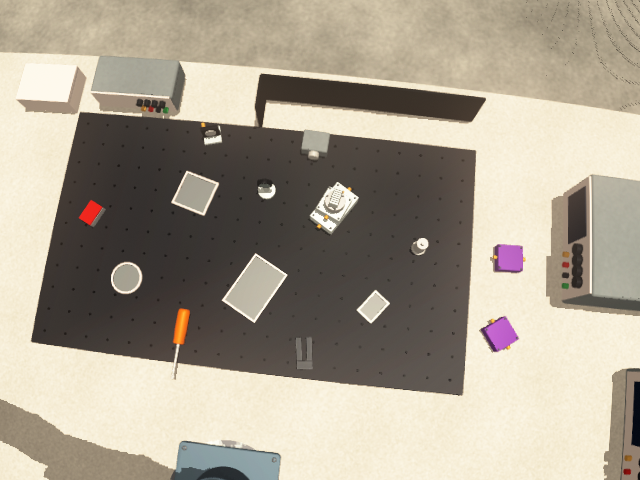

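The pile is at scene (272,262) / top (334,207). In the top view the trays are large oblong (255,288), square (195,193), round (126,278) and small (373,306), with the lens stand at (266,188). Filter candidates are the grey square box in the pile at top (334,207) and two purple boxes at (509,258) and (500,334). The grey one in the pile, lying on the amplifier, fits, and the purple ones are excluded.

```bash
cat > h.py <<'E'
from station import bot
import cv2, numpy as np
def rays(c,px):
    px=np.asarray(px,float).reshape(-1,2)
    d=(px-[c["cx"],c["cy"]])/[c["fx"],c["fy"]]; s=d.copy()
    for _ in range(10): s=d/(1+c["k1"]*(s**2).sum(1,keepdims=True))
    R=np.array(c["R"]); return -R.T@np.array(c["t"]), np.c_[s,np.ones(len(s))]@R
def plane(c,px,z):
    C,D=rays(c,px); return (C+D*((z-C[2])/D[:,2:]))[:,:2]
def proj(c,X):
    P=np.asarray(X,float).reshape(-1,3)@np.array(c["R"]).T+np.array(c["t"]); s=P[:,:2]/P[:,2:]
    s=s*(1+c["k1"]*(s**2).sum(1,keepdims=True)); return s*[c["fx"],c["fy"]]+[c["cx"],c["cy"]]
def rect(p):  # metric rectangle: centre, sides mm, yaw deg of long side (-90..90)
    (x,y),(w,h),a=cv2.minAreaRect((np.asarray(p)*1000).astype(np.float32))
    if w<h: w,h,a=h,w,a+90
    return round(x,1),round(y,1),round(w,1),round(h,1),round((a+90)%180-90,1)
E
python3 - <<'E'
from h import *
im=cv2.imread("pics/top0.png"); c=bot.get_calibration("top")
hsv=cv2.cvtColor(im,cv2.COLOR_BGR2HSV)
board=np.zeros(im.shape[:2],np.uint8)
m=((hsv[...,2]>95)).astype(np.uint8)
cs,_=cv2.findContours(m,cv2.RETR_LIST,cv2.CHAIN_APPROX_NONE)
for k in cs:
    A=cv2.contourArea(k)
    x,y,w,h=cv2.boundingRect(k)
    if 150<A<4000 and 90<x<460 and 120<y<340:
        print("px",x+w//2,y+h//2,"A",A,rect(plane(c,k.reshape(-1,2),.019)))
s=bot.get_calibration("scene")
cv2.imwrite("pics/pile.png",np.hstack([cv2.resize(im[170:245,295:375],(400,375),interpolation=2),cv2.resize(cv2.imread("pics/scene0.png")[225:300,235:315],(400,375),interpolation=2)]))
w=bot.get_calibration("wrist");print({k:np.round(v,3).tolist() for k,v in w.items()}, -np.array(w["R"]).T@w["t"])
E
```

```text
px 304 353 A 300.0 (321.6, -133.6, 67.8, 32.9, 8.8)
px 373 307 A 581.5 (437.3, -269.9, 63.2, 45.5, -39.1)
px 127 278 A 776.0 (438.7, 276.9, 72.1, 69.6, -83.2)
px 254 288 A 2290.5 (450.1, -10.1, 128.3, 89.4, -27.6)
px 420 247 A 208.0 (581.8, -361.2, 43.3, 33.1, -25.0)
px 267 191 A 166.0 (667.8, -9.5, 40.4, 31.5, -71.1)
px 334 208 A 1367.0 (650.6, -160.8, 119.5, 72.8, -31.8)
px 195 193 A 1269.5 (649.1, 154.0, 85.7, 85.7, 73.7)
px 213 138 A 163.5 (787.2, 134.9, 40.0, 37.4, -80.6)
{'fx': 404.976, 'fy': 404.976, 'cx': 322.087, 'cy': 240.051, 'k1': -0.04, 'R': [[0.248, 0.969, -0.003], [0.917, -0.234, 0.322], [0.311, -0.083, -0.947]], 't': [-0.648, -0.042, 0.382]} [0.08094194 0.6492946  0.3731257 ]
```

View pics/pile.png

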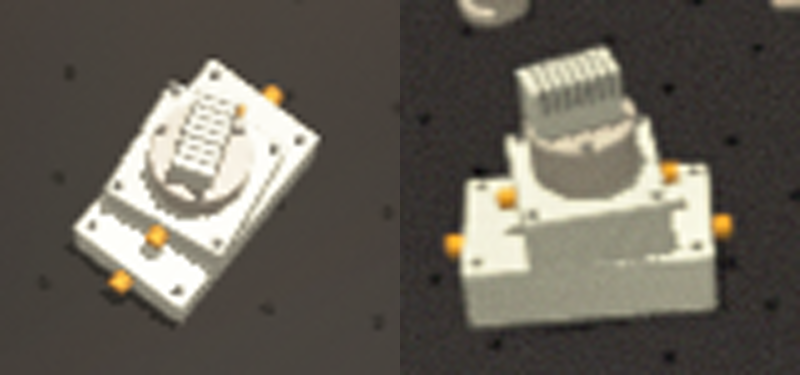

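The crop confirms the pile: amplifier with stubs at crop (273,95)/(120,282), the grey filter with stubs at (155,237)/(238,112), then the puck and the slotted attenuator. Next I'll work out coarse poses and go above the pile.

Run:
```python
from h import *
c=bot.get_calibration("top")
f=lambda q,z:plane(c,np.array(q)/5+[295,170],z)*1000
def ax(n,q,z):
    p=f(q,z); d=p[0]-p[1]; print(n,p.mean(0).round(1),"len",np.hypot(*d).round(1),"yaw",np.degrees(np.arctan2(d[1],d[0])).round(1))
ax("amp",[(273,95),(120,282)],.031)
ax("filter",[(238,112),(155,237)],.058)
ax("atten",[(218,99),(189,168)],.116)
o=bot.get_obs(); print(o["ee_pos"])
s=bot.get_calibration("scene")
# atten top in scene: crop quad (517,70),(610,47),(620,80),(525,103)
q=(np.array([(517,70),(608,47),(618,82),(525,103)])-[400,0])/5+[235,225]
print(plane(s,q,.116)*1000, plane(s,q,.116).mean(0)*1000)
```

```text
amp [ 644.3 -164.7] len 110.1 yaw -32.1
filter [ 642.4 -163.7] len 67.1 yaw -26.5
atten [ 642.8 -164.4] len 32.0 yaw -16.0
[0.16117313 0.62909263 0.23050027]
[[ 660.66241358 -177.15060311]
 [ 624.53662583 -168.01329154]
 [ 634.09695668 -145.86680118]
 [ 669.28749509 -156.66943255]] [ 647.1458728  -161.92503209]
```

```bash
python3 -m creep '[[2.6,-4.2,0.4,0,0,0,1],[5.2,-8.4,0.8,0,0,0,1],[7.8,-12.6,1.2,0,0,0,1],[10.4,-16.8,1.6,0,0,0,1],[13,-21,2,0,0,0,1]]' 40
python3 -m creep '[[2.6,-4.2,0,0,0,0,1],[5.2,-8.4,0,0,0,0,1],[7.8,-12.6,0,0,0,0,1],[10.4,-16.8,0,0,0,0,1],[13,-21,0,0,0,0,1]]'
python3 -m creep '[[2.6,-4.2,0,0,0,0,1],[5.2,-8.4,0,0,0,0,1],[7.8,-12.6,0,0,0,0,1],[10.4,-16.8,0,0,0,0,1],[13,-21,0,0,0,0,1]]'
python3 -m creep '[[2.3,-4,0,0,0,0,1],[4.6,-8,0,0,0,0,1],[6.9,-12,0,0,0,0,1],[9.3,-16.2,0,0,0,0,1],[9.3,-16.2,0,0,0,0,1]]'
python3 -m creep '[[0,0,0,0,0,0,1],[0,0,0,0,0,0,1]]'
cat >> h.py <<'E'
def look(name):
    c=bot.get_calibration("wrist"); im=bot.read_camera("wrist"); cv2.imwrite(f"pics/{name}.png",im)
    np.save("pics/%s.npy"%name,c,allow_pickle=True); o=bot.get_obs(); q=o["eef_rot"]
    ty=np.degrees(np.arctan2(2*(q[2]*q[3]-q[0]*q[1])*0+2*q[1]*q[2]*0+ (1-2*(q[1]**2+q[3]**2)), 2*(q[1]*q[2]-q[0]*q[3])))
    print("t",o["time_s"],"ee",(o["ee_pos"]*1000).round(1),"tool-y deg",ty.round(2),"tilt",q.round(4),"F",o["ft_force"].round(1)); return im,c
def load(name): return cv2.imread(f"pics/{name}.png"), np.load("pics/%s.npy"%name,allow_pickle=True).item()
E
python3 -c "from h import *; look('w1')"
```

```text
time_s: 0.6
ee_pos: [0.292, 0.4176, 0.2512]
eef_rot: [-0.0, 0.125, 0.992, -0.0]
ft_force: [0.8, 0.0, 1.1]
finger_gap: 1.004
gripper_force: 0.0
time_s: 1.1
ee_pos: [0.4218, 0.2077, 0.2513]
eef_rot: [-0.0, 0.125, 0.992, 0.0]
ft_force: [1.4, 0.2, 0.0]
finger_gap: 0.998
gripper_force: 0.0
time_s: 1.6
ee_pos: [0.5518, -0.0021, 0.2511]
eef_rot: [-0.0, 0.125, 0.992, 0.0]
ft_force: [0.2, 0.5, 0.6]
finger_gap: 0.998
gripper_force: 0.0
time_s: 2.1
ee_pos: [0.6447, -0.1706, 0.2505]
eef_rot: [0.0, 0.129, 0.992, -0.003]
ft_force: [-0.0, -0.4, 0.2]
finger_gap: 0.998
gripper_force: 0.0
time_s: 2.3
ee_pos: [0.644, -0.1608, 0.2508]
eef_rot: [-0.001, 0.124, 0.992, 0.001]
ft_force: [0.8, -0.2, 0.3]
finger_gap: 0.999
gripper_force: 0.0
t 2.35 ee [ 644.1 -160.5  251. ] tool-y deg 75.75 tilt [-4.000e-04  1.241e-01  9.923e-01  6.000e-04] F [-0.4 -0.3  0.2]
```

View pics/w1.png

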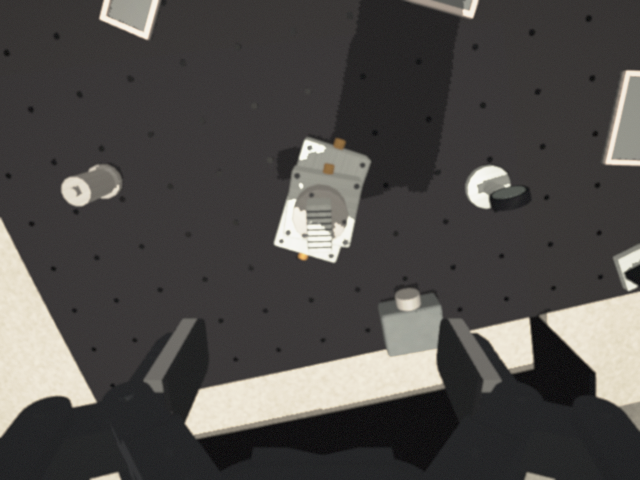

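The wrist view shows the attenuator at about (320,227) with its slots across the image, on the puck (320,210). I'll enlarge it to read the corners.

Run:
```python
from h import *
im,c=load("w1")
k=im[120:280,260:390]
cv2.imwrite("pics/w1c.png",cv2.resize(k,None,fx=3.7,fy=3.7,interpolation=cv2.INTER_CUBIC))
```

```text
(no output)
```

View pics/w1c.png

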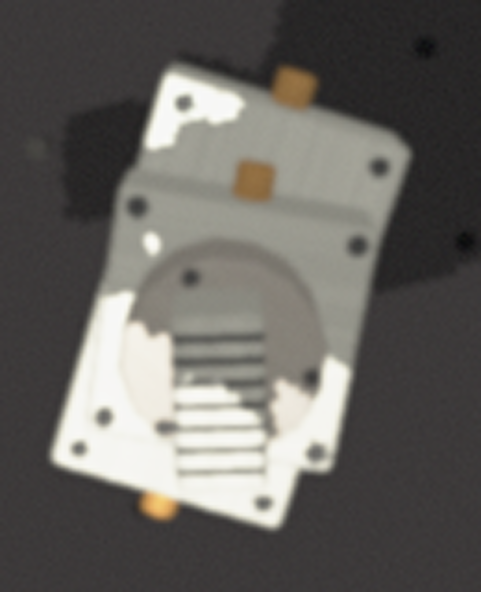

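Run:
```python
from h import *
im,c=load("w1")
f=lambda q,z:plane(c,np.array(q)/3.7+[260,120],z)*1000
def rep(n,p,i,j,k,l):
    d=p[i]+p[j]-p[k]-p[l]; print(n,p.mean(0).round(1),"yaw",np.degrees(np.arctan2(d[1],d[0])).round(1),[np.hypot(*(p[a]-p[b])).round(1) for a,b in ((i,j),(k,l),(i,k),(j,l))])
rep("att",f([(173,340),(264,337),(178,474),(266,472)],.116),0,1,2,3)
rep("filt",f([(137,206),(358,246),(104,418),(316,453)],.068),0,1,2,3)
rep("amp",f([(184,103),(379,167),(79,448),(263,502)],.042),0,1,2,3)
p=f([(132,340),(222,240),(327,350)],.092); print("puck rim",p.round(1))
```

```text
att [ 646.8 -164.4] yaw 167.0 [np.float64(17.4), np.float64(17.3), np.float64(27.2), np.float64(27.4)]
filt [ 644.9 -162.2] yaw 155.8 [np.float64(49.2), np.float64(49.2), np.float64(49.2), np.float64(48.8)]
amp [ 645.9 -163.5] yaw 148.0 [np.float64(47.7), np.float64(47.9), np.float64(88.2), np.float64(87.7)]
puck rim [[ 635.4 -180.5]
 [ 619.7 -157.2]
 [ 647.5 -141.8]]
```

```bash
python3 -m creep '[[0.3,-0.2,-3,0,0,1.4,1],[0.3,-0.2,-6,0,0,1.4,1],[0.3,-0.2,-9,0,0,1.4,1],[0.3,-0.2,-11,0,0,1.4,1],[0.3,-0.2,-12.5,0,0,1.4,1]]' 40
python3 -m creep '[[0,0,-0.8,0,0,0,1],[0,0,-1.6,0,0,0,1],[0,0,-2.3,0,0,0,1],[0,0,-2.8,0,0,0,1],[0,0,-2.8,0,0,0,1]]'
python3 -m creep '[[0,0,0,0,0,0,1],[0,0,0,0,0,0,1],[0,0,0,0,0,0,1]]'
python3 -c "from h import *; look('w2')"
```

```text
time_s: 2.85
ee_pos: [0.6466, -0.1623, 0.1249]
eef_rot: [-0.001, 0.112, 0.994, 0.001]
ft_force: [0.9, -0.3, 0.5]
finger_gap: 1.0
gripper_force: 0.0
time_s: 3.35
ee_pos: [0.6471, -0.1643, 0.0979]
eef_rot: [-0.0, 0.113, 0.994, 0.0]
ft_force: [-0.5, 1.0, -0.6]
finger_gap: 0.998
gripper_force: 0.0
time_s: 3.65
ee_pos: [0.6476, -0.1644, 0.0987]
eef_rot: [0.0, 0.113, 0.994, -0.0]
ft_force: [0.8, 0.2, 0.2]
finger_gap: 0.999
gripper_force: 0.0
t 3.7 ee [ 647.5 -164.4   98.6] tool-y deg 77.03 tilt [ 3.000e-04  1.129e-01  9.936e-01 -0.000e+00] F [ 0.5 -0.6  0.7]
```

View pics/w2.png

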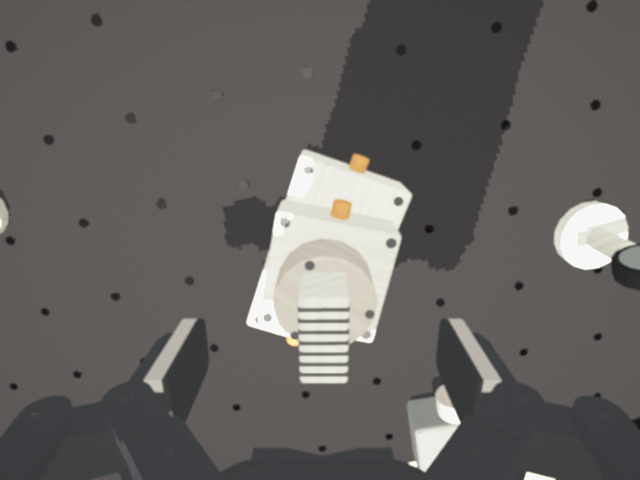

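The fingers straddle the attenuator evenly: pads at x 205 and 440, block centred at 324.

```bash
python3 -m creep '[[0,0,-0.1,0,0,0,1],[0,0,-0.1,0,0,0,-1],[0,0,-0.1,0,0,0,-1],[0,0,-0.1,0,0,0,-1],[0,0,-0.1,0,0,0,-1]]' 40
python3 -m creep '[[0,0,0,0,0,0,-1],[0,0,0,0,0,0,-1],[0,0,0,0,0,0,-1],[0,0,0,0,0,0,-1],[0,0,0,0,0,0,-1]]'
python3 -m creep '[[0,0,0,0,0,0,-1],[0,0,0,0,0,0,-1],[0,0,0,0,0,0,-1]]'
```

```text
time_s: 4.2
ee_pos: [0.6473, -0.1644, 0.0973]
eef_rot: [0.0, 0.113, 0.994, -0.0]
ft_force: [1.3, -0.1, -0.3]
finger_gap: 0.33
gripper_force: 0.0
time_s: 4.7
ee_pos: [0.6475, -0.1644, 0.0974]
eef_rot: [0.0, 0.113, 0.994, -0.0]
ft_force: [0.5, 0.4, 1.6]
finger_gap: 0.197
gripper_force: 40.9
time_s: 5.0
ee_pos: [0.6475, -0.1644, 0.0974]
eef_rot: [0.0, 0.113, 0.994, -0.0]
ft_force: [0.5, -0.1, 2.5]
finger_gap: 0.201
gripper_force: 40.9
```

```bash
python3 -m creep '[[0,0,0.8,0,0,0,-1],[0,0,2,0,0,0,-1],[0,0,4,0,0,0,-1],[0,0,5,0,0,0,-1],[0,0,5,0,0,0,-1]]'
python3 - <<'E'
from h import *
s=bot.get_calibration("scene"); im=cv2.imread("pics/scene0.png")
m=(cv2.cvtColor(im,cv2.COLOR_BGR2HSV)[...,2]>95).astype(np.uint8)
cs,_=cv2.findContours(m,cv2.RETR_LIST,cv2.CHAIN_APPROX_NONE)
for k in cs:
    x,y,w,h=cv2.boundingRect(k)
    if 150<cv2.contourArea(k)<5000 and 300<x<560 and 190<y<420: print(x+w//2,y+h//2,rect(plane(s,k.reshape(-1,2),.019)))
E
```

```text
time_s: 5.5
ee_pos: [0.6486, -0.1647, 0.1496]
eef_rot: [0.002, 0.113, 0.994, -0.0]
ft_force: [-0.6, 0.0, -1.0]
finger_gap: 0.2
gripper_force: 40.6
377 382 (649.4, 153.6, 87.1, 86.2, 74.5)
523 365 (439.0, 277.3, 75.8, 72.6, 12.3)
394 277 (450.0, -11.4, 131.0, 94.8, -27.6)
322 220 (438.2, -271.3, 62.5, 52.9, -38.7)
```

```bash
python3 -m creep '[[-4,-2,0,0,0,-5,-1],[-8,-4,0,0,0,-10,-1],[-12,-6,0,0,0,-15,-1],[-16,-8,0,0,0,-20,-1],[-19,-9.6,0,0,0,-26,-1]]'
python3 -m creep '[[-2,-1,0,0,0,0,-1],[-2,-1,-2,0,0,0,-1],[-2,-1,-5,0,0,0,-1],[-2,-1,-8,0,0,0,-1],[-2,-1,-10,0,0,0,-1]]'
python3 -m creep '[[0,0,-0.4,0,0,0,-1],[0,0,-0.4,0,0,0,-1],[0,0,-0.4,0,0,0,-1],[0,0,-0.4,0,0,0,-1]]'
python3 -c "from h import *; look('w3')"
```

```text
time_s: 6.0
ee_pos: [0.454, -0.2612, 0.1468]
eef_rot: [-0.001, 0.336, 0.942, -0.0]
ft_force: [0.5, -0.4, -0.9]
finger_gap: 0.202
gripper_force: 40.6
time_s: 6.5
ee_pos: [0.4361, -0.2695, 0.0452]
eef_rot: [-0.001, 0.333, 0.943, 0.0]
ft_force: [-0.3, 0.0, -1.1]
finger_gap: 0.197
gripper_force: 40.6
time_s: 6.9
ee_pos: [0.4381, -0.2708, 0.0444]
eef_rot: [0.001, 0.333, 0.943, -0.0]
ft_force: [-0.4, -0.3, -0.0]
finger_gap: 0.201
gripper_force: 40.6
t 6.95 ee [ 438.1 -270.7   44.3] tool-y deg 51.04 tilt [ 1.000e-03  3.335e-01  9.428e-01 -1.000e-04] F [-0.6 -0.5 -0.7]
```

View pics/w3.png

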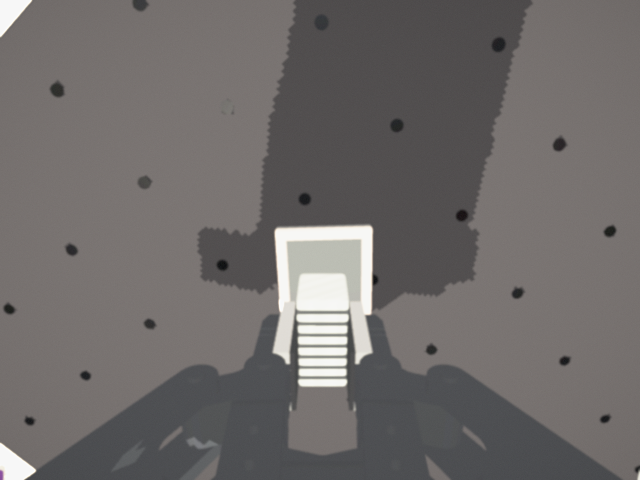

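The block is square with and centred over the small tray (tray x 275–372, block 298–347), so I'll lower it.

```bash
python3 -m creep '[[0,0,-0.8,0,0,0,-1],[0,0,-1.4,0,0,0,-1],[0,0,-1.9,0,0,0,-1],[0,0,-2.2,0,0,0,-1],[0,0,-2.2,0,0,0,-1]]'
python3 -m creep '[[0,0,-0.05,0,0,0,-1],[0,0,-0.1,0,0,0,-1],[0,0,-0.1,0,0,0,-1],[0,0,-0.15,0,0,0,-1],[0,0,-0.15,0,0,0,-1]]'
```

```text
time_s: 7.45
ee_pos: [0.4371, -0.2703, 0.0208]
eef_rot: [-0.0, 0.334, 0.943, 0.0]
ft_force: [1.1, -0.4, -0.5]
finger_gap: 0.197
gripper_force: 40.7
time_s: 7.95
ee_pos: [0.4374, -0.2704, 0.0203]
eef_rot: [0.0, 0.334, 0.943, 0.0]
ft_force: [-1.0, 1.1, 5.8]
finger_gap: 0.201
gripper_force: 41.6
```

```bash
python3 -m creep '[[0,0,0,0,0,0,-0.2],[0,0,0.1,0,0,0,-0.2],[0,0,0.2,0,0,0,-0.2],[0,0,0.2,0,0,0,-0.2],[0,0,0.2,0,0,0,-0.2]]'
python3 -m creep '[[0,0,1,0,0,0,-0.2],[0,0,4,0,0,0,0],[0,0,8,0,0,0,1],[0,0,12,0,0,0,1],[0,0,15,0,0,0,1]]'
python3 -m creep '[[3,1.5,0,0,0,8,1],[7,3.5,0,0,0,15,1],[11,5.5,0,0,0,15,1],[15,7.5,0,0,0,15,1],[18,9.2,0,0,0,15,1]]'
python3 -m creep '[[2,1.2,0,0,0,0,1],[2,1.2,0,0,0,0,1],[2,1.2,0,0,0,0,1],[2,1.2,0,0,0,0,1]]'
python3 - <<'E'
from h import *
im,c=look('w4'); t=bot.read_camera("top"); cv2.imwrite("pics/top1.png",t)
k=proj(c,[[.644,-.163,.092]])[0].astype(int); print(k)
a=im[k[1]-90:k[1]+90,k[0]-70:k[0]+70]; b=t[270:340,340:410]
cv2.imwrite("pics/v4.png",np.hstack([cv2.resize(a,(420,540),interpolation=2),cv2.resize(b,(380,540),interpolation=2)])); print(k-[70,90])
E
```

```text
time_s: 8.45
ee_pos: [0.4373, -0.2704, 0.0218]
eef_rot: [0.0, 0.334, 0.943, -0.0]
ft_force: [-0.0, 0.4, -1.1]
finger_gap: 0.402
gripper_force: 0.0
time_s: 8.95
ee_pos: [0.4376, -0.2708, 0.1747]
eef_rot: [0.001, 0.334, 0.943, -0.0]
ft_force: [0.1, 0.1, -0.7]
finger_gap: 0.977
gripper_force: 0.0
time_s: 9.45
ee_pos: [0.6196, -0.1764, 0.1726]
eef_rot: [0.001, 0.207, 0.978, 0.0]
ft_force: [-0.1, -0.2, 0.8]
finger_gap: 0.996
gripper_force: 0.0
time_s: 9.85
ee_pos: [0.6361, -0.1678, 0.1721]
eef_rot: [-0.0, 0.209, 0.978, -0.0]
ft_force: [-0.3, -0.6, -0.2]
finger_gap: 0.997
gripper_force: 0.0
t 9.9 ee [ 636.1 -167.8  172.1] tool-y deg 65.91 tilt [-2.000e-04  2.087e-01  9.780e-01 -4.000e-04] F [ 0.3 -0.8 -0.2]
[336 259]
[266 169]
```

View pics/v4.png

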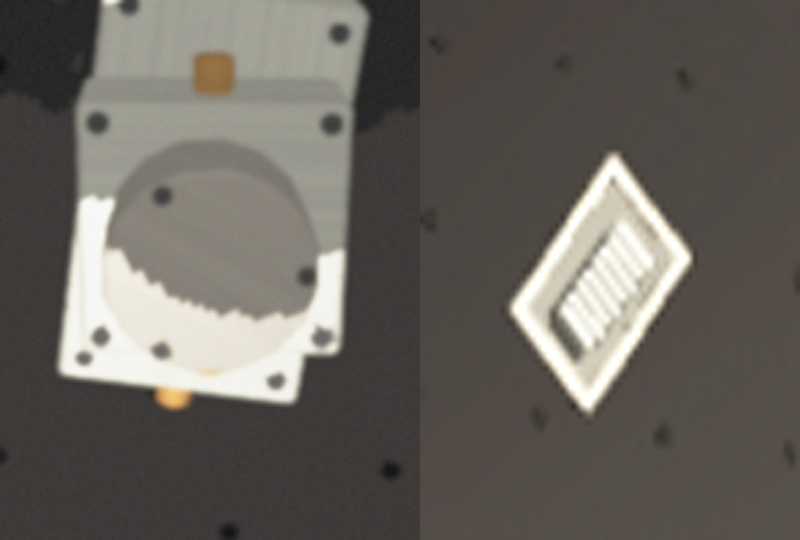

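The attenuator sits square in its tray. The puck top is centred at wrist px ~(336,260), from its three holes.

Run:
```python
from h import *
im,c=load("w4"); f=lambda q,z:plane(c,np.array(q)/3+[266,169],z)*1000
h=f([(162,196),(307,277),(162,351)],.092); print("puck",h.mean(0).round(1),[np.hypot(*(x-h.mean(0))).round(1) for x in h], f([(103,272),(318,272),(211,375)],.092).round(1))
s=f([(97,123),(331,124),(100,337),(322,338)],.068); d=s[0]+s[1]-s[2]-s[3]; print("filt",s.mean(0).round(1),np.degrees(np.arctan2(d[1],d[0])))
```

```text
puck [ 644.6 -163.5] [np.float64(19.1), np.float64(19.1), np.float64(18.9)] [[ 635.2 -182.5]
 [ 652.5 -143.9]
 [ 664.5 -172. ]]
filt [ 644.9 -162.4] 155.81952345433587
```

```bash
python3 -m creep '[[0.85,0.4,-2,0,0,0,1],[0.85,0.4,-5,0,0,0,1],[0.85,0.4,-7.5,0,0,0,1],[0.85,0.4,-9,0,0,0,1],[0.85,0.4,-9.8,0,0,0,1]]' 40
python3 -m creep '[[0,0,-0.35,0,0,0,1],[0,0,-0.35,0,0,0,1],[0,0,-0.35,0,0,0,1],[0,0,-0.35,0,0,0,-1],[0,0,-0.35,0,0,0,-1]]'
python3 -m creep '[[0,0,0,0,0,0,-1],[0,0,0,0,0,0,-1],[0,0,0,0,0,0,-1],[0,0,0,0,0,0,-1],[0,0,0,0,0,0,-1]]'
```

```text
time_s: 10.45
ee_pos: [0.6448, -0.1627, 0.0727]
eef_rot: [-0.001, 0.208, 0.978, -0.0]
ft_force: [0.5, -0.1, -0.3]
finger_gap: 1.004
gripper_force: 0.0
time_s: 10.95
ee_pos: [0.6462, -0.1624, 0.071]
eef_rot: [0.001, 0.208, 0.978, 0.0]
ft_force: [0.1, -0.4, -0.5]
finger_gap: 0.691
gripper_force: 0.0
time_s: 11.45
ee_pos: [0.6462, -0.1624, 0.0709]
eef_rot: [0.0, 0.208, 0.978, 0.0]
ft_force: [-0.3, 0.3, 7.1]
finger_gap: 0.499
gripper_force: 40.9
```

```bash
python3 -m creep '[[0,0,0.5,0,0,0,-1],[0,0,1.5,0,0,0,-1],[0,0,3.5,0,0,0,-1],[0,0,5.5,0,0,0,-1],[0,0,6,0,0,0,-1]]'
python3 -m creep '[[-1,2,0,0,0,0,-1],[-2.7,5.7,0,0,0,0,-1],[-4.4,9.4,0,0,0,0,-1],[-6.1,13,0,0,0,0,-1],[-7.8,16.7,0,0,0,0,-1]]'
python3 -m creep '[[-1.7,3.7,0,0,0,0,-1],[-3.4,7.3,0,0,0,0,-1],[-5.1,11,0,0,0,0,-1],[-6.8,14.6,0,0,0,0,-1],[-8.5,18.2,0,0,0,0,-1]]'
python3 -m creep '[[-1.7,3.7,0,0,0,0,-1],[-3,6.4,0,0,0,0,-1],[-3.9,8.3,0,0,0,0,-1],[-4.27,9.15,0,0,0,0,-1],[-4.27,9.15,0,0,0,0,-1]]'
python3 -m creep '[[0,0,-2,0,0,0,-1],[0,0,-4.5,0,0,0,-1],[0,0,-6.5,0,0,0,-1],[0,0,-7,0,0,0,-1],[0,0,-7,0,0,0,-1]]'
python3 -m creep '[[0,0,0,0,0,0,-1],[0,0,0,0,0,0,-1]]'
python3 -c "from h import *; look('w5')"
```

```text
time_s: 11.95
ee_pos: [0.6472, -0.163, 0.133]
eef_rot: [0.002, 0.208, 0.978, -0.0]
ft_force: [0.5, 0.1, -1.6]
finger_gap: 0.498
gripper_force: 40.8
time_s: 12.45
ee_pos: [0.5666, 0.0059, 0.13]
eef_rot: [-0.0, 0.208, 0.978, -0.0]
ft_force: [-0.3, -0.2, -1.0]
finger_gap: 0.497
gripper_force: 40.9
time_s: 12.95
ee_pos: [0.4817, 0.1879, 0.1301]
eef_rot: [-0.0, 0.208, 0.978, -0.0]
ft_force: [0.3, 0.6, -2.1]
finger_gap: 0.504
gripper_force: 40.9
time_s: 13.45
ee_pos: [0.4395, 0.279, 0.1301]
eef_rot: [-0.0, 0.207, 0.978, -0.0]
ft_force: [0.1, 0.1, -0.5]
finger_gap: 0.494
gripper_force: 40.9
time_s: 13.95
ee_pos: [0.4405, 0.2765, 0.0599]
eef_rot: [-0.0, 0.209, 0.978, -0.001]
ft_force: [0.3, -1.0, -0.8]
finger_gap: 0.501
gripper_force: 40.9
time_s: 14.15
ee_pos: [0.441, 0.2783, 0.0613]
eef_rot: [0.001, 0.208, 0.978, 0.001]
ft_force: [0.2, -1.0, -1.2]
finger_gap: 0.502
gripper_force: 40.9
t 14.2 ee [440.8 278.4  61.2] tool-y deg 66.02 tilt [6.000e-04 2.078e-01 9.782e-01 7.000e-04] F [ 0.1  0.1 -1. ]
```

View pics/w5.png

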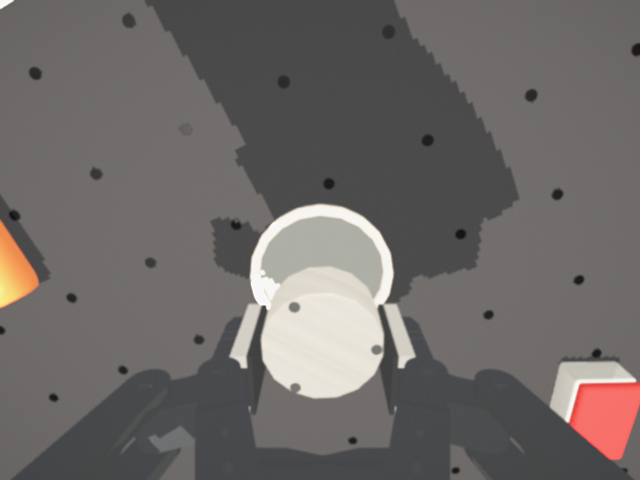

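The puck is held level over the round tray, with holes at (294,307), (376,350) and (295,388). I'll check its centre against the tray.

Run:
```python
from h import *
im,c=load("w5"); print(plane(c,[(294,307),(376,350),(295,388)],.0823).mean(0)*1000, plane(c,[(322,397)],.0823)*1000)
print(plane(c,[(251,268),(393,268),(322,205)],.019)*1000, "nest 439,277")
```

```text
[439.88553559 277.76405354] [[458.65405279 269.51495444]]
[[421.67195703 247.54167292]
 [450.26260188 311.69731644]
 [406.77577495 292.62900563]] nest 439,277
```

```bash
python3 -m creep '[[0,0,-1.5,0,0,0,-1],[0,0,-2.8,0,0,0,-1],[0,0,-3.7,0,0,0,-1],[0,0,-4.1,0,0,0,-1],[0,0,-4.2,0,0,0,-1]]'
python3 -m creep '[[0,0,-0.05,0,0,0,-1],[0,0,-0.1,0,0,0,-1],[0,0,-0.15,0,0,0,-1],[0,0,-0.15,0,0,0,-1],[0,0,-0.15,0,0,0,-1]]'
```

```text
time_s: 14.7
ee_pos: [0.4391, 0.2776, 0.0179]
eef_rot: [-0.001, 0.208, 0.978, -0.001]
ft_force: [-4.5, -3.1, 14.1]
finger_gap: 0.498
gripper_force: 42.2
time_s: 15.2
ee_pos: [0.4391, 0.2775, 0.0178]
eef_rot: [-0.001, 0.208, 0.978, -0.0]
ft_force: [-6.7, -5.0, 21.2]
finger_gap: 0.499
gripper_force: 43.2
```

```bash
python3 -m creep '[[0,0,0.1,0,0,0,-1],[0,0,0.1,0,0,0,-1],[0,0,0.1,0,0,0,0.3],[0,0,0.2,0,0,0,0.3],[0,0,0.2,0,0,0,0.3]]'
python3 -m creep '[[0,0,0.2,0,0,0,0.3],[0,0,1,0,0,0,0.4],[0,0,4,0,0,0,1],[0,0,8,0,0,0,1],[0,0,12,0,0,0,1]]'
python3 -m creep '[[1.7,-3.7,0.5,0,0,0,1],[3.4,-7.3,1,0,0,0,1],[5.1,-11,1.5,0,0,0,1],[6.8,-14.6,2,0,0,0,1],[8.5,-18.2,2,0,0,0,1]]'
python3 -m creep '[[1.7,-3.7,0,0,0,0,1],[3.4,-7.3,0,0,0,0,1],[5.1,-11,0,0,0,0,1],[6.8,-14.6,0,0,0,0,1],[8.5,-18.2,0,0,0,0,1]]'
python3 -m creep '[[1.5,-3.4,0,0,0,0,1],[2.7,-6,0,0,0,0,1],[3.5,-7.7,0,0,0,0,1],[3.5,-7.7,0,0,0,0,1],[3.5,-7.7,0,0,0,0,1]]'
python3 - <<'E'
from h import *
im,c=look('w6'); t=bot.read_camera("top"); cv2.imwrite("pics/top2.png",t)
k=proj(c,[[.645,-.1625,.068]])[0].astype(int); print(k-[90,120])
a=im[k[1]-120:k[1]+90,k[0]-90:k[0]+90]; b=t[235:320,90:165]
cv2.imwrite("pics/v6.png",np.hstack([cv2.resize(a,(468,546),interpolation=2),cv2.resize(b,(330,546),interpolation=2)]))
E
```

```text
time_s: 15.7
ee_pos: [0.4403, 0.2783, 0.0187]
eef_rot: [0.0, 0.208, 0.978, 0.0]
ft_force: [0.9, -0.7, 0.2]
finger_gap: 0.653
gripper_force: 0.0
time_s: 16.2
ee_pos: [0.4398, 0.2778, 0.1404]
eef_rot: [-0.0, 0.208, 0.978, -0.0]
ft_force: [0.8, -0.1, 0.2]
finger_gap: 0.999
gripper_force: 0.0
time_s: 16.7
ee_pos: [0.5261, 0.0947, 0.1602]
eef_rot: [0.001, 0.208, 0.978, 0.001]
ft_force: [0.8, 1.5, -0.3]
finger_gap: 0.999
gripper_force: 0.0
time_s: 17.2
ee_pos: [0.6106, -0.0874, 0.1595]
eef_rot: [0.0, 0.208, 0.978, 0.0]
ft_force: [0.4, 0.7, -0.0]
finger_gap: 1.0
gripper_force: 0.0
time_s: 17.7
ee_pos: [0.6448, -0.1624, 0.1589]
eef_rot: [-0.0, 0.208, 0.978, 0.0]
ft_force: [0.2, 0.7, -0.6]
finger_gap: 1.003
gripper_force: 0.0
t 17.75 ee [ 644.8 -161.4  158.8] tool-y deg 66.09 tilt [-3.000e-04  2.072e-01  9.783e-01  5.000e-04] F [0.5 0.2 0.1]
[233 125]
```

View pics/v6.png

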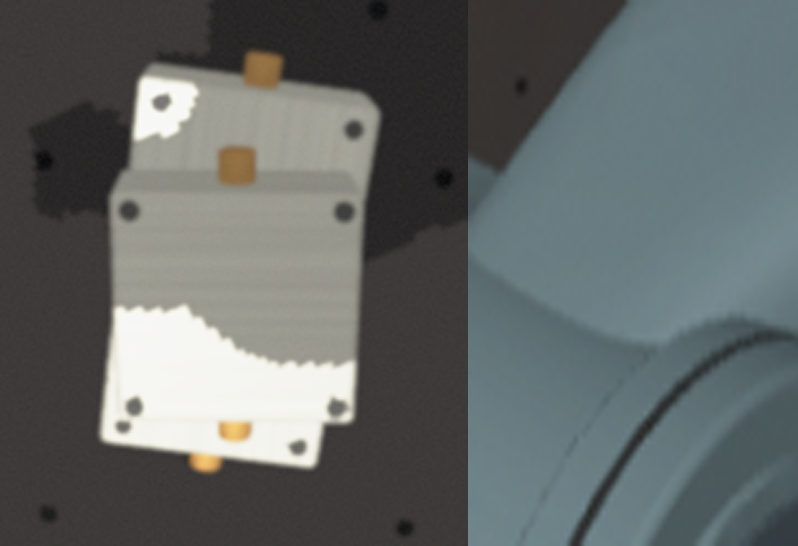

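The arm hides the round tray, so I'll check it later. The filter is undisturbed, with screws at crop (129,211), (344,212), (134,407) and (338,407).

Run:
```python
from h import *
im,c=load("w6"); f=lambda q,z:plane(c,np.array(q)/2.6+[233,125],z)*1000
for n,q,z in (("filt",[(129,211),(344,212),(134,407),(338,407)],.068),("amp",[(161,102),(354,130),(123,427),(298,447)],.042)):
    s=f(q,z); d=s[0]+s[1]-s[2]-s[3]; print(n,s.mean(0).round(1),np.degrees(np.arctan2(d[1],d[0])),np.hypot(*(s[0]-s[1])),np.hypot(*(s[0]-s[2])))
```

```text
filt [ 644.8 -162.2] 155.92814529980524 49.02106184483672 48.88920544946377
amp [ 646.  -163.5] 148.06577120454412 48.065414745946796 88.59748245391773
```

```bash
python3 -m creep '[[0,0,-2,0,0,0,1],[0,0,-5,0,0,0,1],[0,0,-8,0,0,0,1],[0,0,-10,0,0,0,1],[0,0,-11,0,0,0,1]]' 50
python3 -m creep '[[0,0,-0.3,0,0,0,1],[0,0,-0.55,0,0,0,1],[0,0,-0.55,0,0,0,1],[0,0,-0.55,0,0,0,-1],[0,0,-0.55,0,0,0,-1]]'
python3 -m creep '[[0,0,0,0,0,0,-1],[0,0,0,0,0,0,-1],[0,0,0,0,0,0,-1],[0,0,0,0,0,0,-1],[0,0,0,0,0,0,-1]]'
```

```text
time_s: 18.3
ee_pos: [0.6438, -0.1607, 0.0468]
eef_rot: [-0.002, 0.207, 0.978, 0.0]
ft_force: [-0.2, -0.1, -0.7]
finger_gap: 1.002
gripper_force: 0.0
time_s: 18.8
ee_pos: [0.6457, -0.1629, 0.0441]
eef_rot: [0.001, 0.208, 0.978, 0.0]
ft_force: [2.5, 8.1, 4.5]
finger_gap: 0.694
gripper_force: 3.8
time_s: 19.3
ee_pos: [0.6458, -0.163, 0.0444]
eef_rot: [0.001, 0.208, 0.978, 0.0]
ft_force: [-1.8, 0.2, 5.7]
finger_gap: 0.666
gripper_force: 55.2
```

```bash
python3 -m creep '[[0,0,0.5,0,0,0,-1],[0,0,2,0,0,0,-1],[0,0,5,0,0,0,-1],[0,0,8,0,0,0,-1],[0,0,10,0,0,0,-1]]'
python3 -m creep '[[0,2,0,0,0,2,-1],[0,5.5,0,0,0,4,-1],[0,9.5,0,0,0,6,-1],[0,13.5,0,0,0,8.2,-1],[0,17.5,0,0,0,8.2,-1]]'
python3 -m creep '[[0.2,4,0,0,0,0,-1],[0.4,8,0,0,0,0,-1],[0.4,11.5,0,0,0,0,-1],[0.4,13.5,0,0,0,0,-1],[0.4,14.15,0,0,0,0,-1]]'
python3 -m creep '[[0,0,-1.5,0,0,0,-1],[0,0,-4,0,0,0,-1],[0,0,-6,0,0,0,-1],[0,0,-7,0,0,0,-1],[0,0,-7,0,0,0,-1]]'
python3 -m creep '[[0,0,0,0,0,0,-1],[0,0,0,0,0,0,-1]]'
python3 -c "from h import *; look('w7')"
```

```text
time_s: 19.8
ee_pos: [0.6459, -0.1633, 0.1464]
eef_rot: [0.001, 0.208, 0.978, -0.0]
ft_force: [-0.3, 0.3, -2.9]
finger_gap: 0.666
gripper_force: 54.3
time_s: 20.3
ee_pos: [0.6442, 0.0148, 0.1431]
eef_rot: [-0.001, 0.136, 0.991, 0.0]
ft_force: [0.6, -0.0, -2.8]
finger_gap: 0.666
gripper_force: 54.2
time_s: 20.8
ee_pos: [0.6477, 0.1586, 0.1427]
eef_rot: [-0.001, 0.134, 0.991, 0.001]
ft_force: [-0.2, 0.4, -1.4]
finger_gap: 0.671
gripper_force: 54.3
time_s: 21.3
ee_pos: [0.6477, 0.1514, 0.0711]
eef_rot: [-0.002, 0.138, 0.99, -0.001]
ft_force: [-1.2, -0.2, -2.2]
finger_gap: 0.67
gripper_force: 54.2
time_s: 21.5
ee_pos: [0.6501, 0.1533, 0.0745]
eef_rot: [0.001, 0.137, 0.991, 0.0]
ft_force: [-0.6, 0.3, -1.9]
finger_gap: 0.664
gripper_force: 54.2
t 21.55 ee [650.  153.6  74.5] tool-y deg 74.22 tilt [1.000e-03 1.373e-01 9.905e-01 4.000e-04] F [-0.2 -0.4 -2.7]
```

View pics/w7.png

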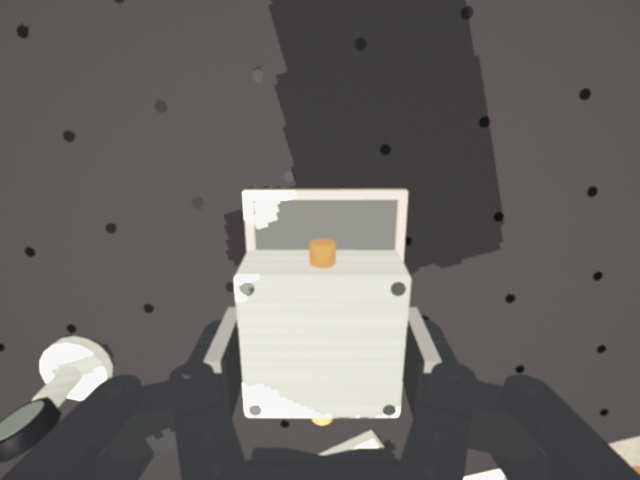

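The filter is level and square over its tray. I'll check the centre from its screws, then lower.

```bash
python3 - <<'E'
from h import *
im,c=load("w7")
s=plane(c,[(246,289),(398,289),(255,410),(389,410)],.0981)*1000; d=s[0]+s[1]-s[2]-s[3]; print(s.mean(0).round(1),np.degrees(np.arctan2(d[1],d[0])),np.hypot(*(s[0]-s[1])),np.hypot(*(s[0]-s[2])),"nest 649.2 153.8 164.1")
E
python3 -m creep '[[0,0,-1.5,0,0,0,-1],[0,0,-3,0,0,0,-1],[0,0,-4,0,0,0,-1],[0,0,-4.8,0,0,0,-1],[0,0,-5.1,0,0,0,-1]]'
```

```text
[648.7 152.8] 164.17605540722178 49.263539719172165 48.87505718929516 nest 649.2 153.8 164.1
time_s: 22.05
ee_pos: [0.6483, 0.1534, 0.0207]
eef_rot: [-0.001, 0.137, 0.991, -0.0]
ft_force: [0.3, 0.6, -2.6]
finger_gap: 0.668
gripper_force: 54.3
```

```bash
python3 -m creep '[[0,0,-0.1,0,0,0,-1],[0,0,-0.2,0,0,0,-1],[0,0,-0.3,0,0,0,-1],[0,0,-0.4,0,0,0,-1],[0,0,-0.4,0,0,0,-1]]'
```

```text
time_s: 22.55
ee_pos: [0.6492, 0.1537, 0.0184]
eef_rot: [0.0, 0.137, 0.991, 0.0]
ft_force: [0.1, -0.7, -2.1]
finger_gap: 0.673
gripper_force: 54.3
```

```bash
python3 -m creep '[[0,0,-0.05,0,0,0,-1],[0,0,-0.1,0,0,0,-1],[0,0,-0.1,0,0,0,-1],[0,0,-0.13,0,0,0,-1],[0,0,-0.13,0,0,0,-1]]'
```

```text
time_s: 23.05
ee_pos: [0.6492, 0.1537, 0.0174]
eef_rot: [0.0, 0.137, 0.991, 0.0]
ft_force: [-0.9, -0.1, 4.4]
finger_gap: 0.671
gripper_force: 54.9
```

```bash
python3 -m creep '[[0,0,0,0,0,0,0.7],[0,0,0.1,0,0,0,0.7],[0,0,0.2,0,0,0,0.8],[0,0,0.5,0,0,0,1],[0,0,1,0,0,0,1]]'
python3 -m creep '[[0,0,2,0,0,0,1],[0,0,5,0,0,0,1],[0,0,9,0,0,0,1],[0,0,13,0,0,0,1],[0,0,14,0,0,0,1]]'
python3 -m creep '[[0,-3,0,0,0,-4,1],[0,-7.5,0,0,0,-8,1],[0,-12,0,0,0,-12,1],[0,-16,0,0,0,-16.1,1],[0,-20,0,0,0,-16.1,1]]'
python3 -m creep '[[-0.1,-4,0,0,0,0,1],[-0.2,-7.5,0,0,0,0,1],[-0.3,-10.5,0,0,0,0,1],[-0.3,-11.7,0,0,0,0,1],[-0.3,-11.7,0,0,0,0,1]]'
python3 -m creep '[[0,0,0,0,0,0,1],[0,0,0,0,0,0,1]]'
python3 - <<'E'
from h import *
im,c=look('w8'); t=bot.read_camera("top"); cv2.imwrite("pics/top3.png",t); s=bot.read_camera("scene"); cv2.imwrite("pics/scene3.png",s)
k=proj(c,[[.646,-.1635,.042]])[0].astype(int); print(k-[90,110])
a=im[k[1]-110:k[1]+100,k[0]-90:k[0]+90]
cv2.imwrite("pics/v8.png",np.hstack([cv2.resize(a,(468,546),interpolation=2),np.vstack([cv2.resize(s[340:410,335:415],(312,273),interpolation=2),cv2.resize(s[330:400,485:565],(312,273),interpolation=2)])]))
E
```

```text
time_s: 23.55
ee_pos: [0.649, 0.1537, 0.0271]
eef_rot: [-0.0, 0.137, 0.991, -0.0]
ft_force: [0.8, -1.5, 0.4]
finger_gap: 0.998
gripper_force: 0.0
time_s: 24.05
ee_pos: [0.6521, 0.1539, 0.1727]
eef_rot: [0.004, 0.137, 0.991, 0.002]
ft_force: [0.5, -0.0, 0.6]
finger_gap: 0.996
gripper_force: 0.0
time_s: 24.55
ee_pos: [0.6482, -0.0487, 0.1664]
eef_rot: [-0.0, 0.276, 0.961, -0.0]
ft_force: [0.4, 0.1, -0.3]
finger_gap: 1.002
gripper_force: 0.0
time_s: 25.05
ee_pos: [0.6452, -0.1657, 0.1666]
eef_rot: [-0.0, 0.276, 0.961, -0.001]
ft_force: [-0.0, 0.8, -0.4]
finger_gap: 1.005
gripper_force: 0.0
time_s: 25.25
ee_pos: [0.6466, -0.1605, 0.1666]
eef_rot: [-0.0, 0.273, 0.962, 0.001]
ft_force: [-0.2, -0.5, 0.2]
finger_gap: 0.998
gripper_force: 0.0
t 25.3 ee [ 646.6 -160.7  166.8] tool-y deg 58.3 tilt [-2.000e-04  2.731e-01  9.620e-01  6.000e-04] F [-0.6  0.6  0.4]
[229 120]
```

View pics/v8.png

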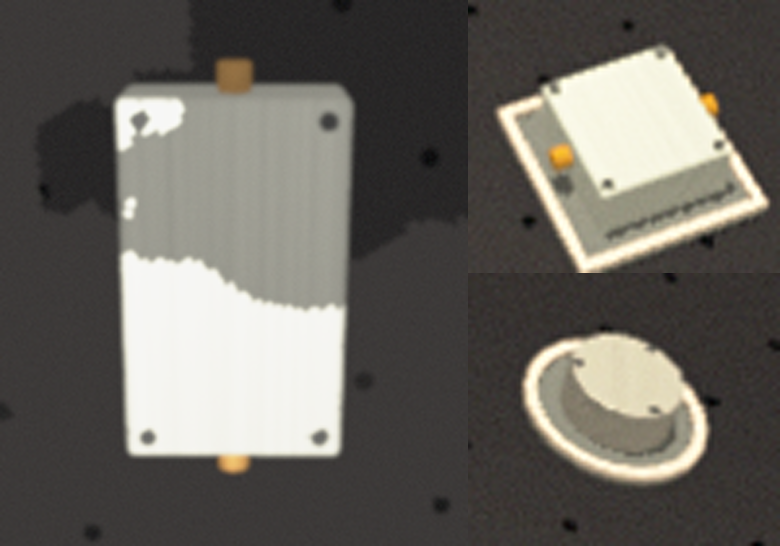

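The filter and puck both sit flat inside their trays. Next is the amplifier.

```bash
python3 - <<'E'
from h import *
im,c=load("w8"); s=plane(c,np.array([(140,121),(329,121),(148,437),(320,437)])/2.6+[229,120],.042)*1000; d=s[0]+s[1]-s[2]-s[3]
print(s.mean(0).round(1),np.degrees(np.arctan2(d[1],d[0])),bot.get_obs()["ee_pos"])
E
python3 -m creep '[[0,0,-2,0,0,0,1],[0,0,-6,0,0,0,1],[0,0,-10,0,0,0,1],[0,0,-13,0,0,0,1],[0,0,-14.2,0,0,0,1]]' 60
python3 -m creep '[[0,0,-0.3,0,0,0,1],[0,0,-0.6,0,0,0,1],[0,0,-0.8,0,0,0,1],[0,0,-0.8,0,0,0,1],[0,0,-0.8,0,0,0,1]]'
```

```text
[ 646.  -163.5] 148.0616651437842 [ 0.64643729 -0.16157262  0.1669007 ]
time_s: 25.9
ee_pos: [0.6441, -0.1617, 0.0217]
eef_rot: [-0.002, 0.274, 0.962, 0.0]
ft_force: [-0.2, 0.2, -0.3]
finger_gap: 1.003
gripper_force: 0.0
time_s: 26.4
ee_pos: [0.6468, -0.1635, 0.018]
eef_rot: [0.001, 0.275, 0.962, 0.0]
ft_force: [-0.1, -0.0, 0.3]
finger_gap: 1.0
gripper_force: 0.0
```

```bash
python3 -m creep '[[0,0,-0.4,0,0,0,1],[0,0,-0.4,0,0,0,1],[0,0,-0.4,0,0,0,-1],[0,0,-0.4,0,0,0,-1],[0,0,-0.4,0,0,0,-1]]' 60
python3 -m creep '[[0,0,0,0,0,0,-1],[0,0,0,0,0,0,-1],[0,0,0,0,0,0,-1],[0,0,0,0,0,0,-1],[0,0,0,0,0,0,-1]]'
```

```text
time_s: 26.9
ee_pos: [0.6464, -0.1633, 0.0133]
eef_rot: [0.0, 0.275, 0.962, 0.0]
ft_force: [-0.1, 0.1, 2.2]
finger_gap: 0.691
gripper_force: 66.8
time_s: 27.4
ee_pos: [0.6464, -0.1633, 0.0133]
eef_rot: [0.0, 0.275, 0.962, 0.0]
ft_force: [-0.6, 0.1, 5.0]
finger_gap: 0.691
gripper_force: 66.8
```

```bash
python3 -m creep '[[0,0,0.5,0,0,0,-1],[0,0,2,0,0,0,-1],[0,0,5,0,0,0,-1],[0,0,7.5,0,0,0,-1],[0,0,8,0,0,0,-1]]'
python3 -m creep '[[-1.5,1.2,0,0,0,1,-1],[-5,3.9,0,0,0,2,-1],[-8.6,6.7,0,0,0,3,-1],[-12.2,9.5,0,0,0,4.35,-1],[-15.8,12.3,0,0,0,4.35,-1]]'
python3 -m creep '[[-2.4,1.9,0,0,0,0,-1],[-3.5,2.7,0,0,0,0,-1],[-3.82,2.97,0,0,0,0,-1],[-3.82,2.97,-1.5,0,0,0,-1],[-3.82,2.97,-3,0,0,0,-1]]'
python3 -m creep '[[0,0,0,0,0,0,-1],[0,0,0,0,0,0,-1],[0,0,0,0,0,0,-1]]'
python3 -c "from h import *; look('w9')"
```

```text
time_s: 27.9
ee_pos: [0.648, -0.1643, 0.0966]
eef_rot: [0.003, 0.275, 0.962, -0.0]
ft_force: [1.0, -0.1, -3.7]
finger_gap: 0.686
gripper_force: 66.2
time_s: 28.4
ee_pos: [0.4858, -0.0394, 0.0925]
eef_rot: [-0.001, 0.238, 0.971, -0.0]
ft_force: [0.4, 1.8, -4.5]
finger_gap: 0.69
gripper_force: 65.9
time_s: 28.9
ee_pos: [0.452, -0.0114, 0.063]
eef_rot: [0.002, 0.238, 0.971, 0.0]
ft_force: [1.0, 0.8, -3.9]
finger_gap: 0.691
gripper_force: 66.2
time_s: 29.2
ee_pos: [0.4509, -0.0112, 0.0635]
eef_rot: [0.001, 0.238, 0.971, 0.0]
ft_force: [-0.0, 0.2, -3.8]
finger_gap: 0.692
gripper_force: 66.2
t 29.25 ee [450.8 -11.1  63.6] tool-y deg 62.45 tilt [7.000e-04 2.381e-01 9.712e-01 1.000e-04] F [ 0.6  0.4 -4.1]
```

View pics/w9.png

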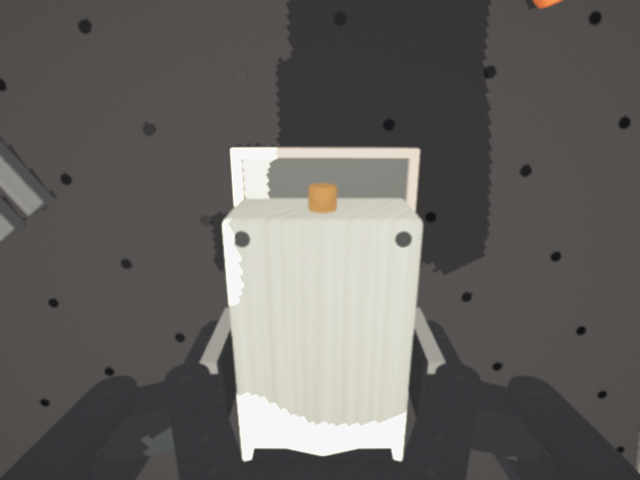

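The amplifier is square over its tray (tray x 231–419, box 224–421 and nearer the camera). I'll lower it.

```bash
python3 - <<'E'
from h import *
im,c=load("w9"); s=plane(c,[(242,239),(403,239)],.0923)*1000; d=s[1]-s[0]; u=d/np.hypot(*d); n=np.array([u[1],-u[0]]); m=s.mean(0)
print("centre",m+44.2*n, m-44.2*n,"yaw",np.degrees(np.arctan2(d[1],d[0]))-90,np.hypot(*d))
e=plane(c,[(231,149),(419,149)],.019)*1000; d=e[1]-e[0]; u=d/np.hypot(*d); n=np.array([u[1],-u[0]]); print("nest",e.mean(0)+63*n,np.degrees(np.arctan2(d[1],d[0]))-90,np.hypot(*d))
E
python3 -m creep '[[0,0,-1.2,0,0,0,-1],[0,0,-2.4,0,0,0,-1],[0,0,-3.4,0,0,0,-1],[0,0,-4,0,0,0,-1],[0,0,-4.2,0,0,0,-1]]'
python3 -m creep '[[0,0,-0.1,0,0,0,-1],[0,0,-0.2,0,0,0,-1],[0,0,-0.3,0,0,0,-1],[0,0,-0.4,0,0,0,-1],[0,0,-0.4,0,0,0,-1]]'
```

```text
centre [450.54270796 -11.72794516] [372.17766878  29.18025249] yaw -27.565505366467505 47.81854950139184
nest [451.39505311 -10.90859835] -27.572744342813643 85.54514275664437
time_s: 29.75
ee_pos: [0.4492, -0.0107, 0.02]
eef_rot: [-0.001, 0.238, 0.971, -0.0]
ft_force: [-0.8, -0.1, -3.1]
finger_gap: 0.694
gripper_force: 66.5
time_s: 30.25
ee_pos: [0.4499, -0.0106, 0.017]
eef_rot: [0.0, 0.238, 0.971, 0.0]
ft_force: [0.2, 0.1, -4.3]
finger_gap: 0.691
gripper_force: 66.5
```

```bash
python3 -m creep '[[0,0,-0.05,0,0,0,-1],[0,0,-0.1,0,0,0,-1],[0,0,-0.12,0,0,0,-1],[0,0,-0.12,0,0,0,-1]]'
```

```text
time_s: 30.65
ee_pos: [0.45, -0.0106, 0.0162]
eef_rot: [0.0, 0.238, 0.971, 0.0]
ft_force: [-1.7, 0.5, 5.4]
finger_gap: 0.688
gripper_force: 67.5
```

```bash
python3 -m creep '[[0,0,0,0,0,0,0.8],[0,0,0.1,0,0,0,0.8],[0,0,0.2,0,0,0,1],[0,0,0.5,0,0,0,1],[0,0,1,0,0,0,1]]'
python3 -m creep '[[0,0,2,0,0,0,1],[0,0,5,0,0,0,1],[0,0,9,0,0,0,1],[0,0,13,0,0,0,1],[0,0,17,0,0,0,1]]'
python3 -m creep '[[-0.6,4.5,0.5,0,0,0,1],[-1.2,9,1,0,0,0,1],[-1.8,13.5,1.5,0,0,0,1],[-2.4,18,2,0,0,0,1],[-3,22.5,2,0,0,0,1]]'
python3 -m creep '[[-1.5,4.5,0,0,0,0,1],[-3,9,0,0,0,0,1],[-4.5,13,0,0,0,0,1],[-6,17,0,0,0,0,1],[-7,21,0,0,0,0,1]]'
python3 -m creep '[[-2,4,0,0,0,0,1],[-4,8,0,0,0,0,1],[-6,12,0,0,0,0,1],[-8,15,0,0,0,0,1],[-8,15,0,0,0,0,1]]'
python3 -m creep '[[0,0,0,0,0,0,1],[0,0,0,0,0,0,1]]'
python3 - <<'E'
from h import *
t=bot.read_camera("top"); s=bot.read_camera("scene"); cv2.imwrite("pics/top4.png",t); cv2.imwrite("pics/scene4.png",s)
r=lambda a,b:cv2.resize(a,b,interpolation=2)
cv2.imwrite("pics/fin.png",np.hstack([r(t[150:350,90:430],(476,280)),r(s[190:420,230:570],(324,280))]))
E
```

```text
time_s: 31.15
ee_pos: [0.4498, -0.0107, 0.026]
eef_rot: [-0.0, 0.238, 0.971, -0.0]
ft_force: [0.2, -0.5, -0.6]
finger_gap: 0.998
gripper_force: 0.0
time_s: 31.65
ee_pos: [0.4494, -0.0108, 0.1976]
eef_rot: [-0.0, 0.238, 0.971, -0.0]
ft_force: [2.2, 0.2, 0.2]
finger_gap: 0.999
gripper_force: 0.0
time_s: 32.15
ee_pos: [0.4197, 0.2162, 0.217]
eef_rot: [0.001, 0.238, 0.971, 0.001]
ft_force: [0.5, -0.0, -0.6]
finger_gap: 0.998
gripper_force: 0.0
time_s: 32.65
ee_pos: [0.3484, 0.4259, 0.2161]
eef_rot: [-0.0, 0.237, 0.971, -0.0]
ft_force: [0.2, 0.3, 0.8]
finger_gap: 0.998
gripper_force: 0.0
time_s: 33.15
ee_pos: [0.2641, 0.5791, 0.2155]
eef_rot: [-0.001, 0.234, 0.972, 0.001]
ft_force: [-0.3, 0.3, -0.3]
finger_gap: 1.0
gripper_force: 0.0
time_s: 33.35
ee_pos: [0.2712, 0.573, 0.2159]
eef_rot: [0.001, 0.239, 0.971, -0.0]
ft_force: [0.5, -0.2, 0.7]
finger_gap: 0.997
gripper_force: 0.0
```

View pics/fin.png

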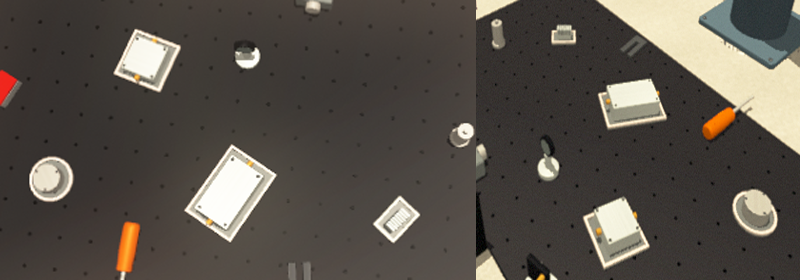

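All four modules sit flat and square inside their own trays: amplifier at crop (230,193), filter (147,60), puck (50,180), attenuator (397,219). The lens stand at (247,55) has not moved, so I'll hand in.

```bash
python3 -c "from station import bot; print(bot.sign_off())"
```

```text
the job is handed in; nothing more can be done
None
```

The pile is apart: all four modules sit flat and square in their own nests, each lowered until it touched the tray floor before release; the lens stand was left alone, and the job was handed in at about 33 s.

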